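# Open the terminal cover of the impact-lab junction box

## Task

Uncover the terminals of the sensor junction box: press its snap tab down to the bottom with the fingertips so that the cover springs free, then, pushing with the fingers, slide the cover off its seat along the box top onto the flat deck, until it no longer covers any of the terminal bay, and leave it lying flat there between the rails. Do not grasp or lift the cover, and leave the other things on the bench where they are.

Things in the scene. Friction and masses are not known exactly. Their poses are not given: they have to be found in the camera images.
- junction_box: Grey metal junction box fixed to the bench, 110 mm wide (x), 228 mm long (y = -118 to +110 mm). Origin on the bench, z up. Flat running surface 45 mm above the bench. In order along +y: snap tab, terminal bay (under the cover), flat deck. The cover comes off towards +y. Rails 7 mm tall, 100 mm apart, guide it. Fixed parts end 52 mm above the bench; bosses flank the tab 20 mm from the centre line.
- bay (a point): Centre of the terminal bay's mouth, level with the running surface: a recess 80 mm wide (box x), 25 mm deep, from 29 mm before to 29 mm beyond this point along the box's y. The cover is seated over it at the start.
- deck (a point): Centre of the flat deck, on the running surface; the deck reaches 50 mm either way along the box's y, from the bay's edge to an end stop 7 mm tall.
- snap_tab: Black snap tab on the box; origin: centre of the top of its 26 x 26 mm pad, 66 mm above the bench when up; axes as the box. Goes straight down 10 mm to a stop against a 3 to 6 N spring plus up to 4 N of rubbing; springs back up. Its tooth, 29 mm to +y, stands 2 mm above the cover's plate in the cover's window. About 7 mm down, the cover is freed: a spring pops it 20 mm or a little more to +y, for good.
- cover: Loose white plastic cover, 97 (x) x 88 (y) x 5 mm plate, about 0.12 kg, on the running surface. Origin: centre of the plate's underside; axes as the box. Seated: origin at y = -36 mm in the box's frame; bay wholly uncovered: +44 mm; against the end stop: +56 mm. Slides with 1 to 2 N. A window, 34 x 12 mm, takes the tab's tooth. A ridge across it, 54 x 10 mm, 18 mm tall above the plate, is for pushing.
- ridge_face (a point): On the cover: middle of the ridge's face that looks towards the tab (the face to push, towards the box's +y), 9 mm above the plate; 14 mm to -y of the cover's origin, 59 mm above the bench. The ridge's top is 68 mm above the bench.
- impact_hammer: Bystander: short hammer lying on the bench, 235 mm long, head 80 mm wide and 45 mm tall. Origin on the bench under the middle of its length.
- sensor_case: Bystander: closed black case, 120 x 90 x 40 mm. Origin under its centre.
- cal_weight: Bystander: steel calibration weight with a knob, 52 mm in diameter, 60 mm tall. Origin under its centre.
- sensor_puck: Bystander: dark steel round sensor, 40 mm in diameter, 22 mm tall. Origin under its centre.
There are look-alikes about, which are no part of the job. Of the things that look like the cover, the largest one is meant.

How it is judged:
On the way, in this order (a step that is already met when the one before it is completed fails the run):
1. the fingers press the snap tab at least 7 mm down (z of snap_tab in the frame of junction_box below 0.059 m and contact force between the fingers and snap_tab above 0.3 N).
2. the fingers push the released cover along, beyond 30 mm from its seat (y of cover in the frame of junction_box above -0.006 m and contact force between the fingers and cover above 0.05 N).
At the end, for the whole second after the job is handed in: The cover lies flat (within 0.05 rad) and at rest on the deck between the rails (height within 3 mm, sideways within 5 mm), its origin 40 to 60 mm on the +y side of the box's origin, so that it overlaps the terminal bay by 4 mm at most; the snap tab has sprung back up to within 3 mm (y of cover in the frame of junction_box between 0.04 and 0.06 m and x of cover in the frame of junction_box between -0.005 and 0.005 m and z of cover in the frame of junction_box between 0.042 and 0.048 m and angle between cover's own z axis and vertical below 0.05 rad and linear speed of cover below 0.01 m/s and z of snap_tab in the frame of junction_box above 0.063 m); the robot touches nothing.
It fails at once if the cover is lifted more than 10 mm off the running surface or tipped more than 0.3 rad (z of cover in the frame of junction_box above 0.055 m or angle between cover's own z axis and vertical above 0.3 rad).
It fails at once if the impact hammer is moved more than 20 mm (distance of impact_hammer from where it was at the start of the episode above 0.02 m).
It fails at once if the sensor case is moved more than 20 mm (distance of sensor_case from where it was at the start of the episode above 0.02 m).
It fails at once if the cal weight is moved more than 20 mm (distance of cal_weight from where it was at the start of the episode above 0.02 m).
It fails at once if the sensor puck is moved more than 20 mm (distance of sensor_puck from where it was at the start of the episode above 0.02 m).
It also fails if it takes over 35 s, if anything falls off the work surface, if the arm or the gripper's body presses on something with over 40 N, if the wrist force passes 120 N, or if a joint passes its speed limit or range.

## Robot

A 6-joint arm with a two-finger parallel gripper is mounted at the origin on the work surface. World frame = base frame: x ahead of the robot, y to its left, z up, the work surface at z = 0. Lengths are in m, angles in rad, forces in N, time in s.
With the tool pointing down it reaches from about 0.25 to 0.775 m from the base axis. Payload 8.9 kg.
Tool frame: the origin (TCP) lies midway between the tips of the shut fingers; the grasp point (between the pads) lies 19 mm behind it (env.hold_point_z is the distance from the TCP to the grasp point, in m); y points along the fingers, x is the direction in which the jaws open and shut, and the axes are right-handed (so a half turn about y gives the same grasp; the last joint's range is limited). The gripper opens to 85 mm and grips with 20 to 120 N. Pads are 22 mm wide; open, the fingers measure 114 mm over their backs; the gripper's body (76 mm by 85 mm) begins 54 mm behind the grasp point. The pads swing forward as they close: fully open they stand 13 mm farther back than shut.
Start: joints at [1.122, 0.291, -0.153, 1.127, 0, 1.431], TCP at [0.16, 0.5, 0.231] pointing down, gripper open.
Joint ranges: [-2.52, 2.52], [-0.91, 1.74], [-1.3, 1.37], [-1.96, 2.02], [-1.52, 1.47], [-3.14, 3.14]. Speed limits (rad/s): [2.22, 2.22, 2.79, 3.14, 3.14, 3.14].

## Interface

Orientations are given as a rotation vector (axis times angle).
In Python, from plant import env gives the robot as it stands.
- The arm moves only by the tool step_arm, never from a script. Its argument "series" is a list of rows, each a list of 7 numbers: the shift along the tool's x, y, z in mm, then the turn, a rotation vector about the tool's x, y, z in rad, then the opening, from 0 (shut) to 1 (fully open). In form: [[tx, ty, tz, ax, ay, az, fingers], ...]. A call has 1 to 10 rows; each row shifts and turns the pose as measured when the row begins, along the tool's axes as they then stand; what a row does not reach is not made up. A row lasts 1/8 s, in which the tool goes at most 62.5 mm and 10.7 degrees, less where a joint would pass 70% of its speed; a pose out of reach is approached as far as the arm can. A call with a gripper value outside its range is refused whole. The fingers move at their own pace and stop on an object; "grip_force" is the grip in N (left out, the last holds). Time passes only in rows, so rows that do not move let the fingers close. It gives the time, the measured TCP pose, the force and the opening at its end, in the units of the state.
- env.observe(): the state, without advancing time (a new reading comes with each control period).
- env.get_image(name): name is "side" or "top" or "wrist"; returns a dict with "pixels" (420x560x3 uint8, red, green, blue), "z_map" (420x560 float32, m along the optical axis (not along the pixel's ray), 0 where there is no reading), "K" (3x3 intrinsics, pixels), "cam_to_world" (4x4, takes a point from camera to world coordinates). Camera axes: x right, y down, z forward; pixel columns grow to the right and rows downward; lengths in m; the calibration is good to about 2 mm. A picture is of the moment at which its call begins.
- env.job_done(): hands the job in, once; it reports no verdict.
The state is a dict: "time_s": time; "joints": joint angles; "joint_velocities": joint speeds; "joint_torque": joint torques, N m; "ee_pos": TCP position; "orientation": TCP orientation; "contact_force": force on the tool from outside, world axes, zero at the start; "ft_torque": the same for the moment, N m; "finger_gap": finger opening in m.
Only numpy, scipy, OpenCV 4.12 (cv2) and the standard library are available. Lean on these libraries where they do the work, as an engineer would, in place of code of your own. Each camera call takes 0.05 s, during which the arm holds its last target.

## Working session

There is one attempt and no reset: what is moved stays moved. The work goes in short steps, Python scripts to look and compute and a tool call to move; the robot and the scene stay as the last step left them, time stands still between calls to the robot, and variables do not carry over. Pictures are saved under pics/ and viewed, and the job is handed in when it is done.

Besides the shell and the picture viewer there is one more tool, called after ">>>" as a command line: name --pt "numbers of a row" for each row, then --argument value for the rest. step_arm: Moves the arm, as the interface text tells. Its arguments: {"type":"object","properties":{"series":{"type":"array","items":{"type":"array","items":{"type":"number"}}},"grip_force":{"type":"number"}},"required":["series"]}

```bash
mkdir -p pics; cat > h.py <<'E'
import numpy as np,cv2
from plant import env
def save(im,n): cv2.imwrite('pics/'+n+'.png',im['pixels'][:,:,::-1])
def cloud(im):
    z=im['z_map'];K=im['K'];v,u=np.indices(z.shape)
    p=np.stack([(u-K[0,2])/K[0,0]*z,(v-K[1,2])/K[1,1]*z,z,np.ones_like(z)],-1)
    return (p@im['cam_to_world'].T)[...,:3]
E
python3 - <<'E'
from h import *
for n in ['top','side']:
    im=env.get_image(n);save(im,n+'0');np.savez('pics/'+n+'0.npz',**im);print(im['cam_to_world'].round(3).tolist(),im['K'][0,0])
print(env.observe())
E
```

```text
[[-0.023, -0.988, 0.153, 0.405], [-1.0, 0.026, 0.012, -0.01], [-0.015, -0.152, -0.988, 1.128], [0.0, 0.0, 0.0, 1.0]] 407.0239900296474
[[0.966, -0.152, 0.209, 0.37], [-0.259, -0.576, 0.776, -0.754], [0.003, -0.803, -0.595, 0.671], [0.0, 0.0, 0.0, 1.0]] 384.84221132467593
{'time_s': 0.1, 'joints': array([ 1.12169491e+00,  2.91254052e-01, -1.54052271e-01,  1.12669004e+00,
        1.21005354e-06,  1.43155059e+00]), 'joint_velocities': array([-1.69822001e-04, -4.42984161e-04,  2.36640577e-03, -2.06013490e-04,
       -8.74241576e-05, -9.93296615e-04]), 'joint_torque': array([ 1.57314713e-03, -5.37978494e+01,  3.31919825e+01,  9.35482822e-03,
       -1.97750351e-04, -8.30178038e-06]), 'ee_pos': array([0.15988056, 0.4996515 , 0.23077356]), 'orientation': array([-1.34057937, -0.97718189,  0.97893836]), 'contact_force': array([0.15462055, 0.14538071, 0.05840094]), 'ft_torque': array([-0.05569168,  0.02318641, -0.02097682]), 'finger_gap': 0.08540624976599644}
```

View pics/top0.png

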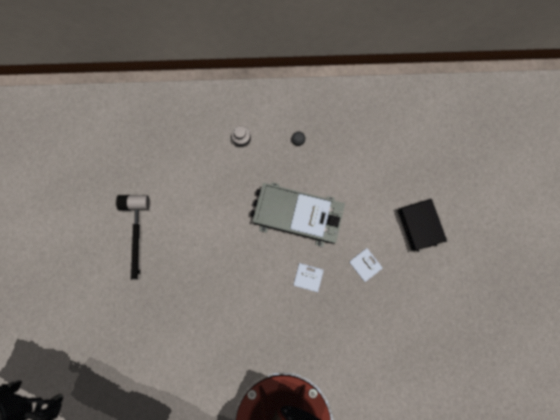

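View pics/side0.png

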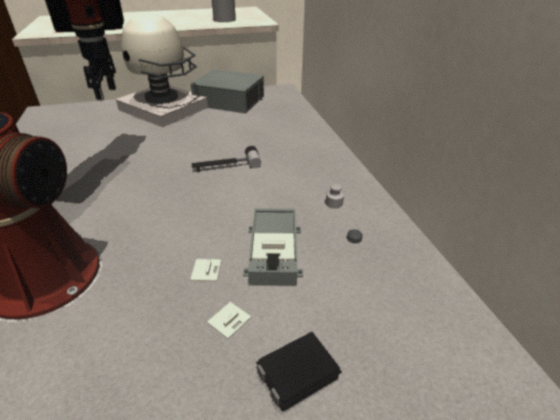

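```bash
python3 - <<'E'
from h import *
o=env.observe()
print(cv2.Rodrigues(o['orientation'])[0].round(3))
E
```

```text
[[ 0.305 -0.001 -0.952]
 [ 0.952 -0.001  0.305]
 [-0.001 -1.     0.   ]]
```

The top view shows the box at (297,214), with the tab at (334,221), the white cover at (312,214) and the deck to the left. Two small loose look-alike covers lie at (309,277) and (367,265). Next I'll measure the box.

```bash
python3 - <<'E'
from h import *
im=np.load('pics/top0.npz');P=cloud(im);px=im['pixels']
c=px[165:265,230:370,::-1];cv2.imwrite('pics/crop.png',cv2.resize(c,None,fx=5.5,fy=5.5,interpolation=cv2.INTER_CUBIC))
roi=np.zeros(P.shape[:2],bool);roi[175:250,240:350]=1
b=roi&(P[...,2]>.03)&(P[...,2]<.09)
print(P[300:310,230:250,2].mean(), b.sum())
print(np.histogram(P[...,2][b],bins=np.arange(.03,.08,.003)))
g=cv2.minAreaRect(P[b][:,:2].astype(np.float32)*1000);print('box',g)
w=roi&(px.min(-1)>150)&b
print('white',w.sum(),cv2.minAreaRect(P[w][:,:2].astype(np.float32)*1000),np.median(P[w][:,2]))
vs,us=np.where(w);print(us.min(),us.max(),vs.min(),vs.max())
hi=roi&(P[...,2]>.0595)
for v,u in zip(*np.where(hi)): print(u,v,(P[v,u]*1000).round(0),px[v,u],end=';')
E
```

```text
-0.0009237862067344849 3520
(array([ 34,  18,  32, 221, 816, 859, 872, 431,  53,   5,   9,  77,  68,
        24,   1,   0]), array([0.03 , 0.033, 0.036, 0.039, 0.042, 0.045, 0.048, 0.051, 0.054,
       0.057, 0.06 , 0.063, 0.066, 0.069, 0.072, 0.075, 0.078]))
box ((547.07275390625, -48.7625732421875), (241.31578063964844, 111.11595153808594), 74.3245849609375)
white 1110 ((537.1591796875, -88.02921295166016), (91.69441223144531, 97.87156677246094), 74.37921142578125) 0.04927516838551027
291 330 195 236
301 175 [ 405.  -10. 1128.] [143 136 130];339 179 [ 405.  -10. 1128.] [148 141 135];331 183 [ 405.  -10. 1128.] [148 141 135];332 185 [ 405.  -10. 1128.] [148 140 135];330 186 [ 405.  -10. 1128.] [148 140 134];263 187 [ 405.  -10. 1128.] [117 119 113];266 190 [ 405.  -10. 1128.] [116 119 112];269 192 [ 405.  -10. 1128.] [119 122 115];312 192 [ 405.  -10. 1128.] [145 138 132];287 197 [ 405.  -10. 1128.] [117 121 114];320 198 [ 405.  -10. 1128.] [127 131 131];330 200 [ 405.  -10. 1128.] [113 116 114];314 206 [560. -96.  60.] [160 161 163];315 206 [559. -98.  64.] [174 179 183];316 206 [ 
[... 6898 characters left out ...]
48];338 225 [ 507. -157.   61.] [81 82 77];336 226 [ 505. -151.   63.] [52 53 51];337 226 [ 505. -154.   65.] [63 65 61];315 227 [ 405.  -10. 1128.] [189 196 208];327 227 [ 405.  -10. 1128.] [122 126 119];284 229 [ 405.  -10. 1128.] [95 97 92];312 229 [ 405.  -10. 1128.] [190 197 209];243 231 [ 405.  -10. 1128.] [152 145 139];315 233 [ 405.  -10. 1128.] [183 190 202];337 233 [ 405.  -10. 1128.] [132 132 126];299 234 [ 405.  -10. 1128.] [61 62 58];292 235 [ 405.  -10. 1128.] [127 120 114];328 241 [ 405.  -10. 1128.] [78 79 75];272 245 [ 405.  -10. 1128.] [144 137 131];292 247 [ 405.  -10. 1128.] [141 134 128];254 248 [ 405.  -10. 1128.] [140 134 127];308 248 [ 405.  -10. 1128.] [144 137 131];
```

View pics/crop.png

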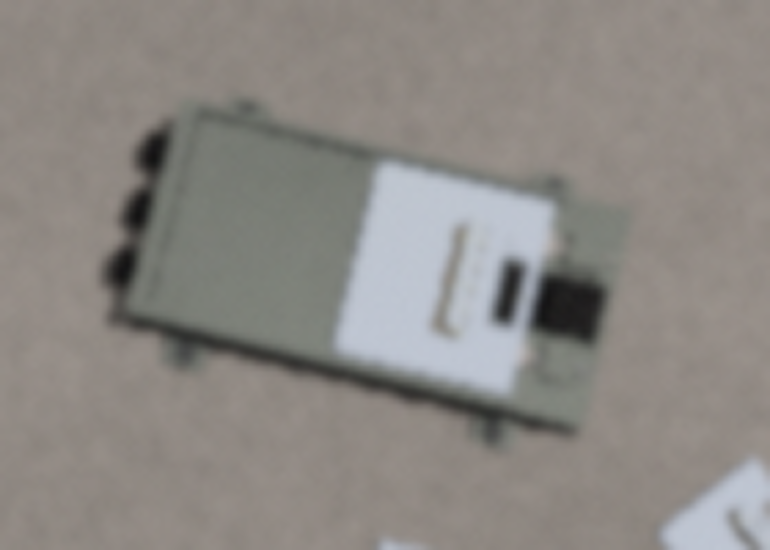

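```bash
cat >> h.py <<'E'
Y=np.array([np.cos(np.radians(74.4)),np.sin(np.radians(74.4))]);X=np.array([Y[1],-Y[0]])
def delta(target):
    "shift in tool axes (mm) to world target, and turn"
    o=env.observe();R=cv2.Rodrigues(o['orientation'])[0]
    Rt=np.column_stack([np.r_[Y,0],[0,0,-1],np.r_[-X,0]])
    if abs(np.linalg.det(Rt)-1)>.01: print('det',np.linalg.det(Rt))
    print('pos',o['ee_pos'].round(4),'t',o['time_s'],'F',o['contact_force'].round(2),'gap',round(o['finger_gap'],4))
    print('shift mm',(R.T@(np.array(target)-o['ee_pos'])*1000).round(1),'turn',cv2.Rodrigues(R.T@Rt)[0].ravel().round(4))
E
python3 - <<'E'
from h import *
for n,(v0,v1,u0,u1) in {'top':(210,230,325,345),'side':(245,290,255,295)}.items():
    im=np.load('pics/%s0.npz'%n);P=cloud(im);px=im['pixels']
    m=np.zeros(P.shape[:2],bool);m[v0:v1,u0:u1]=1
    m&=(P[...,2]>.058)&(P[...,2]<.074)&(px.max(-1)<70)
    q=P[m];print(n,'tab',len(q),cv2.minAreaRect(q[:,:2].astype(np.float32)*1000),q.mean(0).round(4),np.median(q[:,2]))
im=np.load('pics/top0.npz');P=cloud(im)
m=np.zeros(P.shape[:2],bool);m[200:228,305:320]=1;m&=(P[...,2]>.063)&(P[...,2]<.074)
q=P[m];r=cv2.minAreaRect(q[:,:2].astype(np.float32)*1000);print('ridge',r)
t=np.array([.520,-.147]);print('ridge rel tab x,y',(np.array(r[0])/1000-t)@X,(np.array(r[0])/1000-t)@Y)
c=np.array([.5372,-.088]);print('cover rel tab',(c-t)@X,(c-t)@Y)
delta([.520,-.147,.20])
E
```

```text
top tab 95 ((519.3778076171875, -145.6011962890625), (25.040376663208008, 25.566160202026367), 72.62057495117188) [ 0.5193 -0.1458  0.0657] 0.06564639836802244
side tab 95 ((517.9441528320312, -150.63735961914062), (24.691776275634766, 22.482662200927734), 74.04602813720703) [ 0.5179 -0.1521  0.0649] 0.06518518971517506
ridge ((533.668701171875, -94.072509765625), (9.57680606842041, 53.02287673950195), 73.91283416748047)
ridge rel tab x,y -0.0010680698739510461 0.0546535620154829
cover rel tab 0.0007001267326190383 0.0614520123556444
pos [0.1599 0.4997 0.2308] t 0.1 F [0.15 0.15 0.06] gap 0.0854
shift mm [-506.    31.3 -540.2] turn [-0.0002 -0.0376 -0.0012]
```

>>> step_arm --pt "-40 0 -42 0 -0.0376 0 0" --pt "-40 0 -42 0 0 0 0" --pt "-40 0 -42 0 0 0 0" --pt "-40 0 -42 0 0 0 0" --pt "-40 0 -42 0 0 0 0" --pt "-40 0 -42 0 0 0 0" --pt "-40 0 -42 0 0 0 0" --pt "-40 0 -42 0 0 0 0" --pt "-40 0 -42 0 0 0 0" --pt "-40 0 -42 0 0 0 0" --grip_force 60

```text
time_s: 1.35
ee_pos: [0.4626, -0.0116, 0.2296]
orientation: [-1.323, -1.013, 1.013]
contact_force: [1.1, 0.7, -0.1]
finger_gap: 0.0001
```

```bash
python3 -c "
from h import *
delta([.519,-.1475,.10])"
```

```text
pos [ 0.4626 -0.0116  0.2296] t 1.35 F [ 1.15  0.73 -0.1 ] gap 0.0001
shift mm [-116.4  129.7  -89.8] turn [ 0.0005  0.0087 -0.0007]
```

>>> step_arm --pt "-38 15 -30 0 0.0087 0 0" --pt "-38 20 -30 0 0 0 0" --pt "-38 30 -28 0 0 0 0" --pt "0 30 0 0 0 0 0" --pt "0 20 0 0 0 0 0" --pt "0 0 0 0 0 0 0"

```text
time_s: 2.1
ee_pos: [0.5193, -0.1545, 0.1095]
orientation: [-1.328, -1.001, 1.002]
contact_force: [0.4, -0.3, -0.2]
finger_gap: 0.0003
```

```bash
python3 -c "
from h import *
for n in ['side','wrist']: im=env.get_image(n);save(im,n+'1')
delta([.519,-.1475,.056])"
```

```text
pos [ 0.5205 -0.1547  0.1113] t 2.2 F [ 0.34 -0.17  0.26] gap -0.0
shift mm [ 6.6 55.3  3.6] turn [ 0.0027 -0.0063 -0.0007]
```

View pics/wrist1.png

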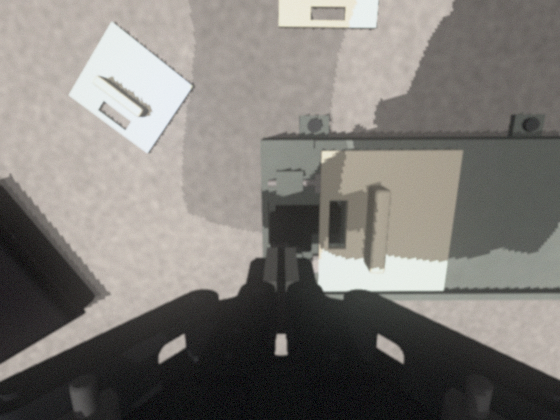

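View pics/side1.png

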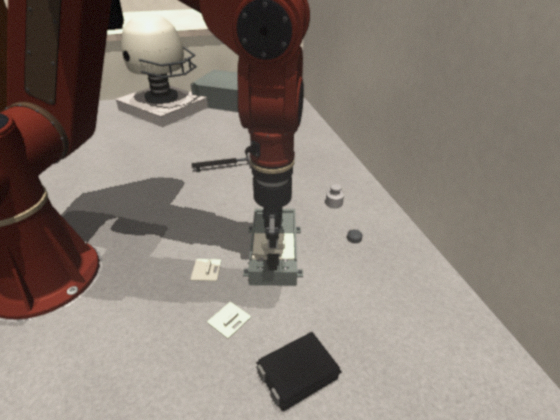

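The wrist view shows the closed fingertips at (283,255), a few mm to −y of the tab at (294,225). That matches the computed 6.6 mm, so I'll correct it and press.

>>> step_arm --pt "6 0 3 0 0 0 0" --pt "0 20 0 0 0 0 0" --pt "0 15 0 0 0 0 0" --pt "0 8 0 0 0 0 0" --pt "0 4 0 0 0 0 0"

```text
time_s: 2.82
ee_pos: [0.5221, -0.1472, 0.067]
orientation: [-1.336, -1.008, 1.0]
contact_force: [0.4, 0.8, 0.4]
finger_gap: 0.0001
```

```bash
python3 -c "
from h import *
delta([.519,-.1475,.056])"
```

```text
pos [ 0.5221 -0.1472  0.067 ] t 2.825 F [0.39 0.85 0.36] gap 0.0001
shift mm [-1.1 11.   3. ] turn [ 0.0096 -0.0046 -0.0013]
```

>>> step_arm --pt "0 4 3 0.0096 0 0 0" --pt "0 4 0 0 0 0 0" --pt "0 4 0 0 0 0 0" --pt "0 3 0 0 0 0 0"

```text
time_s: 3.32
ee_pos: [0.5208, -0.147, 0.0555]
orientation: [-1.331, -1.004, 1.003]
contact_force: [-14.7, 5.9, 53.1]
finger_gap: -0.0
```

```bash
python3 -c "
from h import *
delta([.519,-.1475,.056])
for n in ['wrist']: im=env.get_image(n);save(im,n+'2')
"
```

```text
pos [ 0.5208 -0.147   0.0555] t 3.325 F [-14.66   5.89  53.11] gap -0.0
shift mm [-1.  -0.5  1.6] turn [ 0.0032 -0.0045 -0.0016]
```

View pics/wrist2.png

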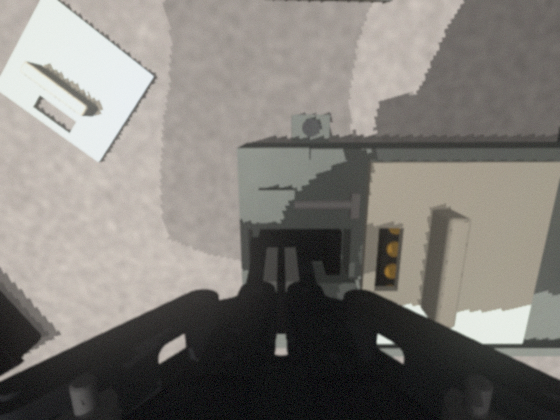

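The tab is at its stop and the cover has popped: terminals now show through its window at (390,255). Next I rise and re-measure the ridge.

>>> step_arm --pt "0 -10 0 0 0 0 0" --pt "0 -20 0 0 0 0 0" --pt "0 -10 0 0 0 0 0" --pt "0 0 0 0 0 0 0"

```text
time_s: 3.88
ee_pos: [0.5203, -0.147, 0.0979]
orientation: [-1.331, -1.003, 1.003]
contact_force: [-0.1, 0.0, 0.8]
finger_gap: 0.0
```

```bash
cat >> h.py <<'E'
def ridge(im):
    P=cloud(im);t=np.array([.519,-.1475]);d=P[...,:2]-t
    x=d@X*1000;y=d@Y*1000-100;z=P[...,2]*1000
    return P,x,y,z
E
python3 - <<'E'
from h import *
im=env.get_image('wrist');save(im,'wrist3')
P,x,y,z=ridge(im);px=im['pixels']
m=(abs(x)<27)&(y>-60)&(y<20)&(z>62)&(z<73)&(px.min(-1)>60)
print('ridge box y',np.percentile(y[m],[2,50,98]).round(1),'x',np.percentile(x[m],[2,98]).round(1),m.sum(),np.median(z[m]))
m=(abs(x)<12)&(y>-113)&(y<-87)&(z>50)&(z<72)&(px.max(-1)<70)
print('tab z',np.median(z[m]),m.sum())
o=env.observe();d=o['ee_pos'][:2]-[.519,-.1475];print('tcp box',d@X*1000,d@Y*1000-100)
delta([.519,-.1475,.056])
E
```

```text
ridge box y [-27.4 -23.5 -18. ] x [-26.3  25.1] 1726 66.88565324945645
tab z 65.2938165280943 1264
tcp box 0.8401510196372156 -99.10435894829754
pos [ 0.5201 -0.1469  0.0974] t 3.925 F [ 0.12 -0.12 -0.66] gap 0.0
shift mm [-0.8 41.4  0.9] turn [ 0.0025 -0.0049 -0.0018]
```

View pics/wrist3.png

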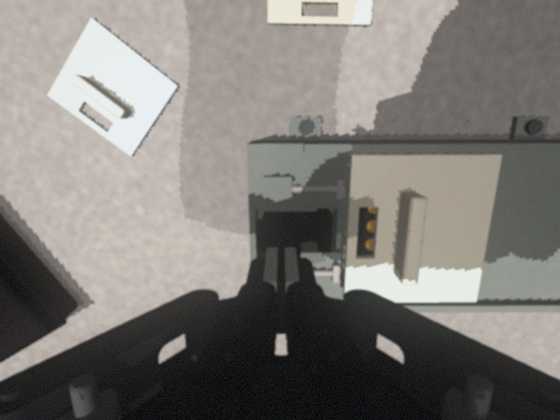

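>>> step_arm --pt "25 0 1 0 -0.005 0 0" --pt "24 0 0 0 0 0 0" --pt "0 15 0 0 0 0 0" --pt "0 15 0 0 0 0 0" --pt "0 8 0 0 0 0 0" --pt "0 0 0 0 0 0 0"

```text
time_s: 4.68
ee_pos: [0.5295, -0.0994, 0.0527]
orientation: [-1.324, -1.001, 1.008]
contact_force: [-0.0, -0.7, -0.1]
finger_gap: 0.0
```

```bash
python3 - <<'E'
from h import *
o=env.observe();d=o['ee_pos'][:2]-[.519,-.1475];print('tcp box',d@X*1000,d@Y*1000-100)
delta([.519,-.1475,.056])
im=env.get_image('wrist');save(im,'wrist4')
E
```

```text
tcp box -2.8588808534117645 -50.86295291176309
pos [ 0.5295 -0.0994  0.0527] t 4.675 F [-0.04 -0.72 -0.1 ] gap 0.0
shift mm [-49.1  -3.2  -2.9] turn [-0.0043 -0.0019 -0.0022]
```

View pics/wrist4.png

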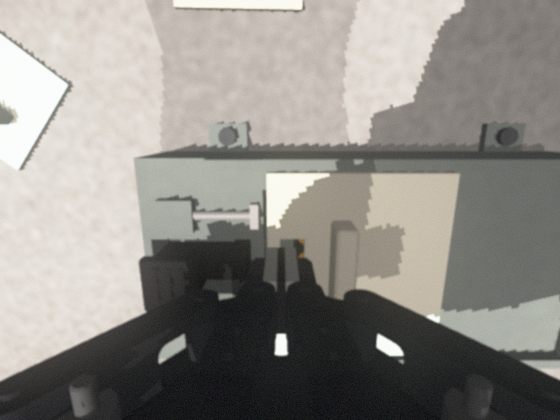

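>>> step_arm --pt "0 -4 -3 0 0 0 0" --pt "4 0 0 0 0 0 0" --pt "6 0 0 0 0 0 0" --pt "6 0 0 0 0 0 0" --pt "6 0 0 0 0 0 0" --pt "6 0 0 0 0 0 0"

```text
time_s: 5.48
ee_pos: [0.5419, -0.0724, 0.0587]
orientation: [-1.328, -1.002, 1.007]
contact_force: [-0.0, -0.7, 0.3]
finger_gap: 0.0
```

```bash
cat > m.py <<'E'
from h import *
import sys
o=env.observe();d=o['ee_pos'][:2]-[.519,-.1475];print('tcp box',d@X*1000,d@Y*1000-100)
delta([.519,-.1475,.056])
im=env.get_image(sys.argv[1]);save(im,sys.argv[2])
P,x,y,z=ridge(im);px=im['pixels']
m=(abs(x)<27)&(y>-60)&(y<70)&(z>63)&(z<73)&(px.min(-1)>60)
print('ridge y',np.percentile(y[m],[2,50,98]).round(1),'x',np.percentile(x[m],[2,98]).round(1),m.sum())
E
python3 m.py wrist wrist5
```

```text
tcp box 1.8325749143091512 -21.564117208705014
pos [ 0.5419 -0.0724  0.0587] t 5.475 F [-0.01 -0.71  0.31] gap 0.0
shift mm [-78.4   2.9   1.6] turn [-0.0012 -0.0027 -0.0027]
ridge y [-27.4  -4.    1.2] x [-26.4   8.2] 1798
```

View pics/wrist5.png

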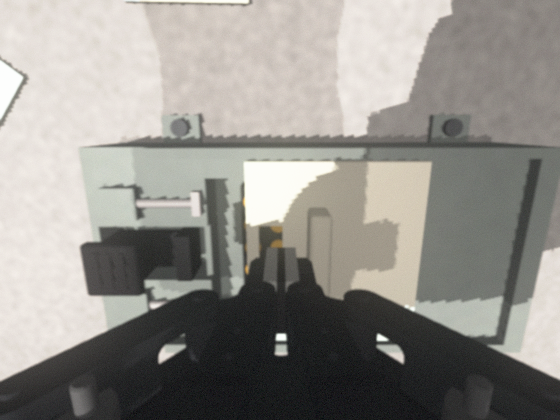

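The fingers at (283,270) are against the ridge at (319,240). The cover sits at about y=+5 mm, so it needs about 43 mm more.

>>> step_arm --pt "6 1 1 0 0 0 0" --pt "6 0 0 0 0 0 0" --pt "6 0 0 0 0 0 0" --pt "6 0 0 0 0 0 0" --pt "6 0 0 0 0 0 0" --pt "4 0 0 0 0 0 0" --pt "0 0 0 0 0 0 0"

```text
time_s: 6.4
ee_pos: [0.5517, -0.0379, 0.0584]
orientation: [-1.331, -1.002, 1.008]
contact_force: [-0.7, -1.1, 2.3]
finger_gap: -0.0002
```

```bash
python3 m.py wrist wrist6
```

```text
tcp box 2.0459325752928077 14.32506673809658
pos [ 0.5517 -0.0379  0.0584] t 6.4 F [-0.7  -1.07  2.34] gap -0.0002
shift mm [-114.3    3.     1.7] turn [ 0.0013 -0.0028 -0.0051]
ridge y [ 8.2 31.9 37.1] x [-26.3   8.4] 1809
```

View pics/wrist6.png

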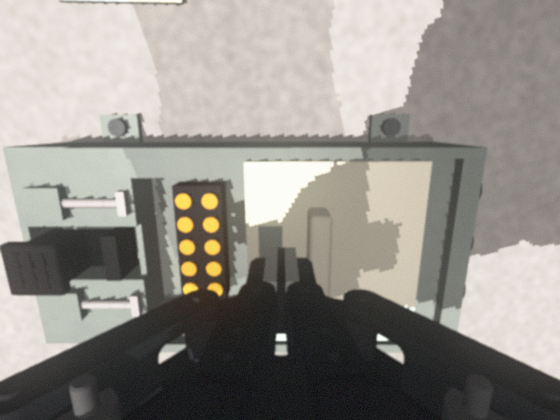

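>>> step_arm --pt "5 0 1 0 0 0 0" --pt "4 0 0 0 0 0 0" --pt "0 0 0 0 0 0 0" --pt "-6 0 0 0 0 0 0" --pt "-8 0 0 0 0 0 0" --pt "-4 -15 0 0 0 0 0" --pt "-20 -30 0 0 0 0 0" --pt "-30 -30 0 0 0 0 0" --pt "0 0 0 0 0 0 0"

```text
time_s: 7.58
ee_pos: [0.5336, -0.0966, 0.138]
orientation: [-1.33, -1.002, 1.006]
contact_force: [-0.0, 0.7, -1.2]
finger_gap: 0.0
```

```bash
python3 m.py wrist wrist7; python3 - <<'E'
from h import *
im=env.get_image('wrist');P,x,y,z=ridge(im);px=im['pixels'].astype(int)
m=(abs(z-50)<4)&(abs(x)<60)&(y>-40)&(y<115)&(px.min(-1)>95)
m=cv2.morphologyEx(m.astype(np.uint8),cv2.MORPH_OPEN,np.ones((5,5)))>0
print('plate',np.percentile(x[m],[.5,99.5]),np.percentile(y[m],[.5,99.5]),m.sum())
m=(abs(x)<10)&(y>-113)&(y<-87)&(z>50)&(z<75);print('tab z',np.median(z[m]),m.sum())
E
```

```text
tcp box 0.37384886048885096 -47.06295141916814
pos [ 0.5336 -0.0966  0.138 ] t 7.575 F [-0.04  0.75 -1.2 ] gap 0.0
shift mm [-52.6  82.2   0.3] turn [ 0.001  -0.0032 -0.0039]
ridge y [36.4 40.5 45.9] x [-26.1  24.5] 1132
plate [-54.12783837  54.87551198] [-32.9849701  107.92793839] 15673
tab z 65.32629109884056 1032
```

View pics/wrist7.png

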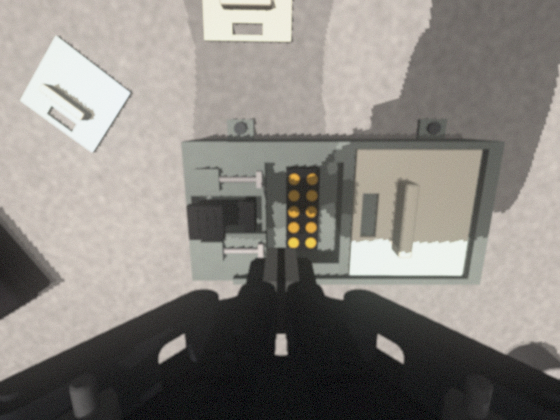

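The cover is at about y=+50 mm with its edges at (352,210) and (477,210). That leaves a gap of a few mm to the end stop, with the bay fully visible, the tab up and the fingers clear.

```bash
python3 -c "
from plant import env
print(env.job_done())"
```

```text
the job is handed in; nothing more can be done
None
```

The terminals are uncovered and the job was handed in at about 7.7 s. I pressed the snap tab down to its stop with the shut fingers. The cover popped about 22 mm, and I then pushed it by its ridge along the box onto the deck, without grasping or lifting it, and backed off.

**Cover:** My last wrist picture puts the middle of its ridge at box y ≈ +41 mm, so its origin is at about +50 mm, inside the 40 to 60 mm allowed. A few mm of gap to the end stop shows in the picture. It looks flat and lies between the rails, with x within about 1 mm of centre.

**Bay and tab:** The terminal bay is fully visible. The tab is back up, measured at about 65 mm.

**Robot and bystanders:** The fingers are in free air at z ≈ 138 mm, with only about 1 N of sensor noise. I never went near the bystanders, but I did not measure them again at the end.

**Check that failed:** A color and height mask meant to find the cover plate's edges also picked up the grey box surface. I ignored its numbers and used the ridge position and the visible gap instead.

**Contact force:** Pressing the tab against its stop briefly reached about 55 N at the wrist, under the 120 N limit. That force was through the fingertips.

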